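# Bin the empty spray can

### The arm

A 7-joint arm with a two-finger parallel gripper is mounted at the origin on the work surface. World frame = base frame: x ahead of the robot, y to its left, z up, the work surface at z = 0. Lengths are in m, angles in degrees, forces in N, time in s.
With the tool pointing down it reaches from about 0.375 to 0.925 m from the base axis. Payload 3.1 kg.
Tool frame: the origin (TCP) lies on the centre line of the jaws, within the pads' length; the fingertips stand bot.tip_reach ahead of it and the grasp point (between the pads) is the TCP (bot.tip_reach is the distance from the TCP to the fingertips, in m); z points along the fingers, y is the line along which they close (so a half turn about z gives the same grasp; the last joint's range is limited). The gripper opens to 85 mm and grips with 20 to 120 N. Pads are 22 mm wide; open, the fingers measure 114 mm over their backs; the gripper's body (76 mm by 85 mm) begins 54 mm behind the grasp point. The pads swing forward as they close: fully open they stand 13 mm farther back than shut.
Start: joints at [68.766, 21.939, 2.515, 91.553, -1.026, 66.532, -2.859], TCP at [0.175, -0.626, 0.25] pointing down, gripper open.
Joint ranges: [-149.38, 149.38], [-23.57, 123.04], [-84.95, 90], [0, 143.3], [-89.99, 269.99], [3.08, 112.72], [-163.45, 163.45]. Speed limits (degrees/s): [159.86, 159.86, 180, 180, 180, 180, 180].

### API

Orientations are given as a 3x3 rotation matrix whose columns are the frame's x, y, z axes.
In Python, from plant import bot gives the robot as it stands.
- The arm moves only by the shell command python3 -m handwheel 'ROWS' [FORCE]. ROWS is JSON, a list of rows, each a list of 7 numbers: the shift along the tool's x, y, z in mm, then the turn, a rotation vector about the tool's x, y, z in rad, then the finger opening in mm, from 0 to 85.4. A call has 1 to 8 rows; each row is the pose to reach, as a shift and turn from the pose commanded when the call began, along the tool's axes at that moment; what a row does not reach only later rows make up. A row lasts 1/10 s, in which the tool goes at most 50 mm and 8.59 degrees, less where a joint would pass 70% of its speed; a pose out of reach is approached as far as the arm can. A call with a gripper value outside its range is refused whole. The fingers move at their own pace and stop on an object; FORCE is the grip in N (left out, the last holds). Time passes only in rows, so rows that repeat a pose let the fingers close. It gives the time, the measured TCP pose, the force, the opening and the grip force at its end, in the units of the state.
- bot.get_state(): the state, without advancing time (a new reading comes with each control period).
- bot.capture(name): name is "scene" or "top"; returns the picture (384x512x3 uint8, blue, green, red); there is no depth.
- bot.calibration(name): a dict with "mtx" (3x3 intrinsics, pixels), "k1" (the pictures are not rectified: a ray, as slopes to the right and down, at radius r is drawn at 1 + k1 r^2 times it, then the intrinsics apply), "cam_to_world" (4x4, takes a point from camera to world coordinates). Camera axes: x right, y up, looking along -z (the intrinsics and any distortion apply to the point x, -y, -z); pixel columns grow to the right and rows downward; lengths in m; the calibration is good to about 2 mm. A picture is of the moment at which its call begins. calibration takes no time and is no camera call.
- bot.sign_off(): hands the job in; it is judged then, once.
The state is a dict: "clock": time; "q": joint angles; "joint_velocities": joint speeds; "joint_efforts": joint torques, N m; "position": TCP position; "eef_rot": TCP orientation; "wrist_force": force on the tool from outside, world axes, zero at the start; "ft_torque": the same for the moment, N m; "opening": opening from 0.0 (shut) to 1.0 (fully open); "gripper_force": force on a finger pad.
Only numpy, scipy, OpenCV 4.12 (cv2) and the standard library are available. Lean on these libraries where they do the work, as an engineer would, in place of code of your own. Each camera call takes 0.05 s, during which the arm holds its last target. There are 200 camera calls.

### The job

One of the three identical spray cans on the rubber mat is used up and the other two are full: find the empty one by its weight. Tip the red bin open by its handle, drop the empty can into it and push the bin fully shut again. Leave the two full cans standing on the mat, knock nothing over, and leave the blue bin and everything else on the bench as they are.

Things in the scene. Friction and masses are not known exactly. Their poses are not given: they have to be found in the camera images.
- can_1: one of three identical-looking spray cans on the mat: blue steel can, pale band, yellow cap, 53 mm diameter (straight from the foot to 122 mm up; cap 44 mm), 157 mm tall; origin on its axis at half height (78.5 mm above its foot), z along the axis to the cap. One of the three, in no fixed place, is used up and weighs 65 to 105 g; the other two are full, 270 to 345 g each.
- can_2: one of three identical-looking spray cans on the mat: blue steel can, pale band, yellow cap, 53 mm diameter (straight from the foot to 122 mm up; cap 44 mm), 157 mm tall; origin on its axis at half height (78.5 mm above its foot), z along the axis to the cap. One of the three, in no fixed place, is used up and weighs 65 to 105 g; the other two are full, 270 to 345 g each.
- can_3: one of three identical-looking spray cans on the mat: blue steel can, pale band, yellow cap, 53 mm diameter (straight from the foot to 122 mm up; cap 44 mm), 157 mm tall; origin on its axis at half height (78.5 mm above its foot), z along the axis to the cap. One of the three, in no fixed place, is used up and weighs 65 to 105 g; the other two are full, 270 to 345 g each.
- mat: black rubber mat fixed to the bench, 140 (x) by 440 (y) mm, 4 mm thick; origin at the centre of its underside. The cans stand on it about 90 mm apart in a row along its y, the oil bottle beyond them at its +y end
- red_unit: tilt-out bin unit fixed to the bench: grey steel shell 210 deep (x) by 200 wide (y) by 240 mm high holding a red bin; origin at the centre of its underside; its front faces its own -x, y runs across, z up. The bin is hinged along its lower front edge: 100 mm in front of the origin, 15 mm above the bench, along y
- red_bin (a joint): tilt of the red bin about its lower front edge, rad: 0 fully shut against its stop, 0.7 fully tipped out; stays where it is left (stiff hinge, about 4 N at the handle); may start a little ajar. At 0.7 the front panel's top edge is 222 mm in front of the unit's origin and 160 mm above the bench; the opening reaches from there back to the shell's front edge, 105 mm in front of the origin
- red_bin_handle (a point): middle of the red bin's bar handle: round level steel bar 10 mm thick, 110 mm long, 35 mm clear of the front panel, 198 mm above the bench and 45 mm in front of the hinge line when shut. The panel ends 7 mm above the bar and nothing overhangs the bar: it can be pinched from above. Axes turn with the bin: -x points out of the front, y along the bar, z up the panel
- red_bin_mid (a point): middle of the space inside the red bin, 90 mm above the bench when shut; moves with the bin. Inside: 180 wide, 160 deep, front panel 185 mm and back 125 mm high; a can lies or leans in it with room to spare
- blue_unit: the same kind of unit with a blue bin, not part of the job; the two units stand side by side and may change places; origin at the centre of its underside; its front faces its own -x, y runs across, z up
- blue_bin (a joint): tilt of the blue bin, rad, 0 shut; to be left alone
- oil_bottle: black oil bottle with red cap, 56 mm diameter, 150 mm tall, standing on the mat beyond the cans; origin at the centre of its underside; bystander
- drill: yellow cordless drill lying on its side, about 200 by 222 mm, 64 mm high; origin under its middle; bystander
- hammer: hammer lying on the bench, 280 mm long; origin at the middle of its underside; bystander
- wrench: steel wrench lying on the bench, 190 mm long; origin at the middle of its underside; bystander
- screwdriver: orange screwdriver lying on the bench, 180 mm long; origin at the middle of its underside; bystander
- tape_measure: yellow tape measure standing on the bench, 70 by 42 by 66 mm high; origin at the centre of its underside; bystander

How it is judged:
By the outcome, as a careful person would: the job done as asked, in the order asked, and still so for the second after the job is handed in, with the robot touching nothing.
It also fails if it takes over 72 s, if anything falls off the work surface, if the arm or the gripper's body presses on something with over 40 N, if the wrist force passes 120 N, or if a joint passes its speed limit or range.

## Working session

There is one attempt and no reset: what is moved stays moved. The work goes in short steps, Python scripts to look and compute and a shell command to move; the robot and the scene stay as the last step left them, time stands still between calls to the robot, and variables do not carry over. Pictures are saved under pics/ and viewed, at most 10 in all, crops included, and the job is handed in when it is done.

```bash
mkdir -p pics; ls; python3 - <<'E'
from plant import bot
import cv2,numpy as np
for n in("scene","top"):
    im=bot.capture(n); cv2.imwrite(f"pics/{n}0.png",im)
    c=bot.calibration(n); print(n,np.round(c["mtx"],1).tolist(),c["k1"],np.round(c["cam_to_world"],3).tolist())
s=bot.get_state(); print(s, bot.tip_reach)
E
```

```text
pics
scene [[393.3, 0.0, 258.1], [0.0, 393.3, 185.9], [0.0, 0.0, 1.0]] 0.0036792657975056927 [[-0.37, -0.736, 0.566, 1.155], [0.929, -0.286, 0.236, 0.316], [-0.012, 0.613, 0.79, 1.023], [0.0, 0.0, 0.0, 1.0]]
top [[439.6, 0.0, 255.5], [0.0, 439.6, 183.9], [0.0, 0.0, 1.0]] -0.1296955971636929 [[0.015, 0.994, -0.11, 0.408], [-1.0, 0.017, 0.01, 0.027], [0.012, 0.11, 0.994, 1.388], [0.0, 0.0, 0.0, 1.0]]
{'clock': 0.1, 'q': array([68.76562893, 21.99050239,  2.51234572, 91.64270021, -1.02676392,
       66.53194586, -2.85933552]), 'joint_velocities': array([ 0.05959181, -0.09559209,  0.02911817, -0.15681355,  0.03477113,
       -0.07817649,  0.00635837]), 'joint_efforts': array([ 2.55501385e-03, -4.34731400e+01,  1.02943540e+00, -2.50457114e+01,
        1.09400714e-02,  5.51373552e-03,  1.93026131e-05]), 'position': array([ 0.17490693, -0.62515615,  0.24895526]), 'eef_rot': array([[ 9.63002829e-01,  2.69490142e-01, -7.84631297e-04],
       [ 2.69491258e-01, -9.62999937e-01,  2.36283762e-03],
       [-1.18838444e-04, -2.48687059e-03, -9.99996901e-01]]), 'wrist_force': array([ 0.09539465, -0.05648865,  0.65969651]), 'ft_torque': array([-0.01376391, -0.01579368,  0.03286345]), 'gripper_force': 0.0, 'opening': 1.0031305429998894} 0.019
```

View pics/scene0.png

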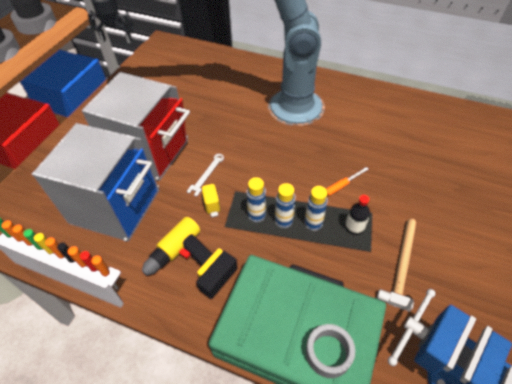

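View pics/top0.png

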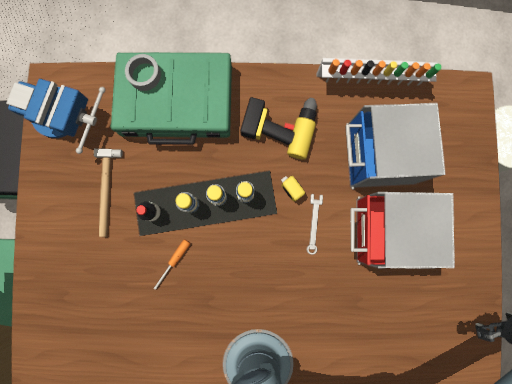

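The scene view shows the three yellow-capped cans at (256,185), (286,192) and (318,194), with the bottle beyond them. The red unit is at (150,120), next to the blue one. In the top view the caps are at (185,202), (215,194) and (245,190). The red unit's front faces image left, its handle is at about (355,230), and the bin is slightly ajar.

```bash
cat > h.py <<'E'
from plant import bot
import cv2,numpy as np
def ray(n,uv):
    c=bot.calibration(n);p=np.array(uv,float).reshape(-1,1,2)
    d=cv2.undistortPoints(p,np.array(c["mtx"]),np.array([c["k1"],0,0,0.]))[:,0]
    T=np.array(c["cam_to_world"]);D=np.c_[d[:,0],-d[:,1],-np.ones(len(d))]@T[:3,:3].T
    return T[:3,3],D
def onz(n,uv,z):
    o,D=ray(n,uv);return o+D*((z-o[2])/D[:,2])[:,None]
def two(a,b):
    o1,d1=ray("scene",a);o2,d2=ray("top",b);d1=d1[0];d2=d2[0]
    t=np.linalg.lstsq(np.c_[d1,-d2],o2-o1,rcond=None)[0]
    return (o1+t[0]*d1+o2+t[1]*d2)/2, np.linalg.norm(o1+t[0]*d1-o2-t[1]*d2)
def blobs(m,amin=30):
    n,l,s,c=cv2.connectedComponentsWithStats(m.astype(np.uint8))
    return [(c[i],s[i,4],cv2.minAreaRect(np.argwhere(l==i)[:,::-1].astype(np.float32))) for i in range(1,n) if s[i,4]>=amin]
E
python3 - <<'E'
from h import *
np.set_printoptions(precision=3,suppress=True)
t=cv2.imread("pics/top0.png");s=cv2.imread("pics/scene0.png")
for n,im in(("top",t),("scene",s)):
    h=cv2.cvtColor(im,cv2.COLOR_BGR2HSV)
    y=cv2.inRange(h,(22,140,120),(34,255,255))
    for c,a,r in blobs(y,60): print(n,"yel",c,a,onz(n,c,.161))
h=cv2.cvtColor(t,cv2.COLOR_BGR2HSV)
g=cv2.inRange(h,(0,0,130),(180,40,235)); g[:, :330]=0; g[:95]=0; g[:,470:]=0;g[280:]=0
for c,a,r in blobs(g,60): 
    b=cv2.boxPoints(r); print("grey",c,a,b.round(1).tolist()); print(onz("top",b,.24) if a>2000 else onz("top",b,.2))
b=cv2.inRange(t,(0,0,0),(60,60,60)); b[:165]=0;b[240:]=0;b[:,:120]=0;b[:,290:]=0
for c,a,r in blobs(cv2.morphologyEx(b,cv2.MORPH_CLOSE,np.ones((9,9))),800): print("mat",onz("top",c,.004),onz("top",cv2.boxPoints(r),.004))
big=np.vstack([cv2.resize(t[180:280,340:470],None,fx=4,fy=4,interpolation=cv2.INTER_CUBIC)])
s2=cv2.resize(s[65:185,80:200],None,fx=3.33,fy=3.33,interpolation=cv2.INTER_CUBIC)[:400]
s2=cv2.resize(s2,(280,400)) if 0 else s2[:, 120:400]
cv2.imwrite("pics/c1.png",np.hstack([big,cv2.resize(s2,(280,400))]))
E
```

```text
top yel [261.256 121.798] 129 [[0.723 0.002 0.161]]
top yel [301.53 136.68] 726 [[ 0.682 -0.114  0.161]]
top yel [293.357 187.816] 305 [[ 0.534 -0.091  0.161]]
top yel [244.593 189.431] 167 [[0.528 0.046 0.161]]
top yel [214.733 192.593] 150 [[0.517 0.129 0.161]]
top yel [183.582 200.76 ] 146 [[0.493 0.216 0.161]]
scene yel [255.643 185.783] 221 [[0.54  0.053 0.161]]
scene yel [285.696 191.809] 230 [[0.529 0.137 0.161]]
scene yel [210.241 197.78 ] 373 [[ 0.622 -0.047  0.161]]
scene yel [318.442 194.381] 231 [[0.505 0.223 0.161]]
scene yel [177.99  236.731] 815 [[ 0.762 -0.069  0.161]]
scene yel [ 40.456 240.789] 147 [[ 0.899 -0.387  0.161]]
scene yel [209.118 261.882] 211 [[0.796 0.035 0.161]]
grey [407.136 140.009] 4901 [[363.8999938964844, 105.0999984741211], [439.1000061035156, 99.69999694824219], [444.3999938964844, 174.0], [369.20001220703125, 179.3000030517578]]
[[ 0.756 -0.276  0.24 ]
 [ 0.779 -0.491  0.24 ]
 [ 0.571 -0.497  0.24 ]
 [ 0.552 -0.287  0.24 ]]
grey [353.386 146.307] 368 [[345.1000061035156, 124.0999984741211], [360.79998779296875, 122.9000015258789], [364.20001220703125, 165.0], [348.5, 166.1999969482422]]
[[ 0.711 -0.232  0.2  ]
 [ 0.716 -0.277  0.2  ]
 [ 0.597 -0.284  0.2  ]
 [ 0.593 -0.24   0.2  ]]
grey [418.588 229.896] 5207 [[378.0, 268.0], [378.0, 192.0], [454.0, 192.0], [454.0, 268.0]]
[[ 0.319 -0.308  0.24 ]
 [ 0.519 -0.31   0.24 ]
 [ 0.522 -0.523  0.24 ]
 [ 0.318 -0.518  0.24 ]]
grey [354.955 229.585] 224 [[351.0, 208.0], [366.0, 208.0], [366.0, 251.0], [351.0, 251.0]]
[[ 0.478 -0.246  0.2  ]
 [ 0.478 -0.288  0.2  ]
 [ 0.361 -0.287  0.2  ]
 [ 0.361 -0.246  0.2  ]]
grey [362.848 231.785] 79 [[362.0, 215.0], [364.0, 215.0], [364.0, 246.0], [362.0, 246.0]]
[[ 0.459 -0.276  0.2  ]
 [ 0.459 -0.282  0.2  ]
 [ 0.375 -0.281  0.2  ]
 [ 0.375 -0.276  0.2  ]]
mat [[0.472 0.178 0.004]] [[ 0.521  0.399  0.004]
 [ 0.598 -0.027  0.004]
 [ 0.468 -0.05   0.004]
 [ 0.391  0.372  0.004]]
```

View pics/c1.png

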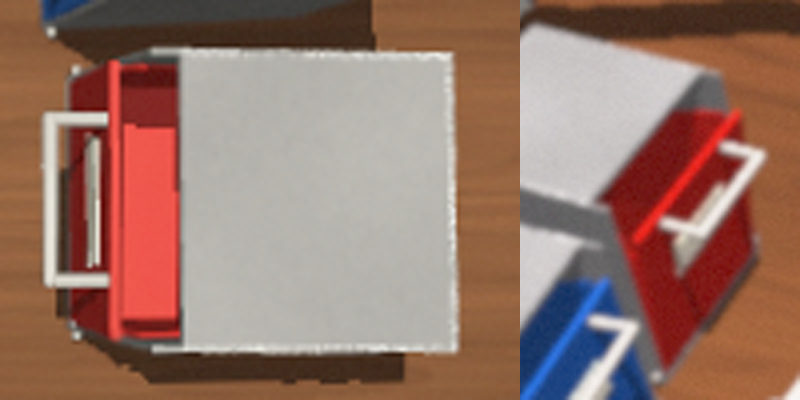

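Crop: the red bin is a little ajar, with its bar handle at top-view (352,230) and scene (179,123). The unit sits square to the world with its front facing +y. Next I compute the handle by triangulation and the first transfer.

```bash
cat >> h.py <<'E'
from scipy.spatial.transform import Rotation as Ro
np.set_printoptions(precision=3,suppress=True)
def rel(p,yaw=0,tilt=0):
    """tool down, y axis at world yaw (deg); tilt = extra rotation about world x (deg)"""
    s=bot.get_state();R0=s["eef_rot"];a=np.radians(yaw)
    y=np.array([np.cos(a),np.sin(a),0]);z=np.array([0,0,-1.]);x=np.cross(y,z)
    R=Ro.from_euler("x",tilt,degrees=True).as_matrix()@np.c_[x,y,z]
    print("rel",(R0.T@(np.array(p)-s["position"])*1e3).round(1),Ro.from_matrix(R0.T@R).as_rotvec().round(3))
def st():
    s=bot.get_state();print("st",round(s["clock"],2),s["position"],s["eef_rot"][:,1],s["eef_rot"][:,2],"F",s["wrist_force"],"op",round(s["opening"]*85.4,1),"g",round(s["gripper_force"],1),"q",s["q"].round(0))
E
python3 - <<'E'
from h import *
print("handle",two((179.4,123.5),(352.3,230)))
st(); rel([.528,.046,.40],11.5)
E
```

```text
handle (array([ 0.417, -0.251,  0.186]), np.float64(0.002987637037147777))
st 0.1 [ 0.175 -0.625  0.249] [ 0.269 -0.963 -0.002] [-0.001  0.002 -1.   ] F [ 0.095 -0.056  0.66 ] op 85.7 g 0.0 q [69. 22.  3. 92. -1. 67. -3.]
rel [ 520.9 -551.5 -149.7] [-0.002 -0.002 -1.499]
```

```bash
python3 -m handwheel '[[0,0,-50,0,0,0,85],[0,0,-100,0,0,0,85],[0,0,-150,0,0,0,85],[521,-551,-150,0,0,-1.5,85],[521,-551,-150,0,0,-1.5,85],[521,-551,-150,0,0,-1.5,85],[521,-551,-150,0,0,-1.5,85],[521,-551,-150,0,0,-1.5,85]]' 25; python3 -c "
from h import *
st();rel([.528,.046,.40],11.5)"
```

```text
clock: 0.9
position: [0.292, -0.4025, 0.3997]
eef_rot: [[0.516, 0.857, -0.001], [0.857, -0.516, 0.001], [0.0, -0.001, -1.0]]
wrist_force: [0.3, -0.8, 0.3]
opening: 0.995
gripper_force: 0.0
st 0.9 [ 0.292 -0.403  0.4  ] [ 0.857 -0.516 -0.001] [-0.001  0.001 -1.   ] F [ 0.277 -0.761  0.338] op 85.0 g 0.0 q [ 59.   0.  -9. 100.   0.  80.  18.]
rel [506.  -29.2  -0.2] [-0.001 -0.    -0.743]
```

```bash
python3 -m handwheel '[[506,-29,0,0,0,-0.74,85],[506,-29,0,0,0,-0.74,85],[506,-29,0,0,0,-0.74,85],[506,-29,0,0,0,-0.74,85],[506,-29,0,0,0,-0.74,85],[506,-29,0,0,0,-0.74,85],[506,-29,0,0,0,-0.74,85],[506,-29,0,0,0,-0.74,85]]'; python3 -c "
from h import *
st();rel([.528,.046,.40],11.5)"
```

```text
clock: 1.7
position: [0.4803, -0.0501, 0.4]
eef_rot: [[-0.191, 0.982, -0.0], [0.982, 0.191, -0.001], [-0.001, -0.0, -1.0]]
wrist_force: [0.7, -0.3, 0.3]
opening: 0.997
gripper_force: 0.0
st 1.7 [ 0.48 -0.05  0.4 ] [ 0.982  0.191 -0.   ] [-0.    -0.001 -1.   ] F [ 0.74  -0.306  0.28 ] op 85.1 g 0.0 q [ 36.  -1. -34. 101.  -0.  80.  13.]
rel [85.2 65.2 -0.1] [-0.     0.001 -0.009]
```

```bash
python3 -m handwheel '[[85,65,0,0,0,-0.01,85],[85,65,0,0,0,-0.01,85],[85,65,30,0,0,-0.01,85],[85,65,80,0,0,-0.01,85],[85,65,130,0,0,-0.01,85],[85,65,180,0,0,-0.01,85],[85,65,180,0,0,-0.01,85],[85,65,180,0,0,-0.01,85]]'; python3 -c "
from h import *
im=bot.capture('scene');cv2.imwrite('pics/s1.png',cv2.resize(im[130:250,200:360],None,fx=4,fy=4))
st();rel([.528,.046,.118],11.5)"
```

```text
clock: 2.5
position: [0.5271, 0.0439, 0.2201]
eef_rot: [[-0.201, 0.98, -0.002], [0.98, 0.201, 0.0], [0.001, -0.002, -1.0]]
wrist_force: [0.2, -0.1, 1.9]
opening: 1.0
gripper_force: 0.0
st 2.55 [0.529 0.044 0.222] [0.98  0.201 0.003] [ 0.003  0.001 -1.   ] F [ 1.255 -0.491  0.507] op 84.9 g 0.0 q [ 26.  15. -40. 108.  11.  61.  -7.]
rel [  1.9  -1.1 104.3] [0.003 0.    0.001]
```

View pics/s1.png

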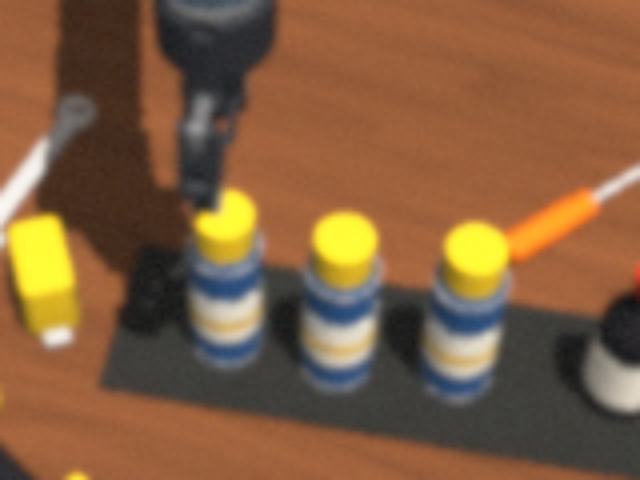

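The crop shows the open gripper directly over the first can: fingertip at crop (200,205) and cap at (225,215), which matches the calculation. Now I descend and grip.

```bash
python3 -m handwheel '[[2,0,45,0,0,0,85],[2,0,85,0,0,0,85],[2,0,104,0,0,0,85],[2,0,104,0,0,0,85],[2,0,104,0,0,0,45],[2,0,104,0,0,0,45],[2,0,104,0,0,0,45],[2,0,104,0,0,0,45]]' 25; python3 -c "
from h import *
st()"; python3 -m handwheel '[[0,0,0,0,0,0,45],[0,0,0,0,0,0,45],[0,0,0,0,0,0,45]]';python3 -c "
from h import *
st()"
```

```text
clock: 3.35
position: [0.5302, 0.0463, 0.1195]
eef_rot: [[-0.2, 0.98, 0.006], [0.98, 0.2, -0.0], [-0.001, 0.006, -1.0]]
wrist_force: [0.1, -0.5, 7.6]
opening: 0.611
gripper_force: 26.0
st 3.35 [0.53  0.046 0.12 ] [0.98  0.2   0.006] [ 0.006 -0.    -1.   ] F [ 0.118 -0.457  7.576] op 52.1 g 26.0 q [ 23.  23. -37. 113.  18.  50. -13.]
clock: 3.65
position: [0.5302, 0.0463, 0.1195]
eef_rot: [[-0.2, 0.98, 0.006], [0.98, 0.2, -0.0], [-0.001, 0.006, -1.0]]
wrist_force: [-0.7, -0.9, 6.2]
opening: 0.61
gripper_force: 26.0
st 3.65 [0.53  0.046 0.119] [0.98  0.2   0.006] [ 0.006 -0.    -1.   ] F [-0.658 -0.891  6.195] op 52.1 g 26.0 q [ 23.  23. -37. 113.  18.  50. -13.]
```

```bash
cat >> h.py <<'E'
def weigh(n=8):
    F=[]
    for _ in range(n): bot.capture("top");F.append(bot.get_state()["wrist_force"])
    print("W",np.mean(F,0),np.std(F,0))
E
python3 -m handwheel '[[0,0,-20,0,0,0,45],[0,0,-40,0,0,0,45],[0,0,-40,0,0,0,45],[0,0,-40,0,0,0,45],[0,0,-40,0,0,0,45],[0,0,-40,0,0,0,45]]';python3 -c "
from h import *
weigh();st()"
```

```text
clock: 4.25
position: [0.5263, 0.0456, 0.1552]
eef_rot: [[-0.201, 0.98, -0.002], [0.98, 0.201, -0.0], [0.0, -0.002, -1.0]]
wrist_force: [-0.1, 0.0, -0.6]
opening: 0.607
gripper_force: 26.8
W [ 0.046  0.346 -0.904] [0.501 0.311 0.554]
st 4.65 [0.527 0.046 0.156] [ 0.98   0.201 -0.   ] [-0.  0. -1.] F [ 0.337  0.314 -0.688] op 51.9 g 26.8 q [ 24.  20. -39. 111.  15.  54. -10.]
```

```bash
python3 -m handwheel '[[0,0,20,0,0,0,45],[0,0,34,0,0,0,45],[0,0,39,0,0,0,45],[0,0,39,0,0,0,45],[0,0,39,0,0,0,85],[0,0,39,0,0,0,85],[0,0,39,0,0,0,85],[0,0,39,0,0,0,85]]';python3 -c "
from h import *
st();rel([.516,.130,.222],11.5)"
```

```text
clock: 5.45
position: [0.527, 0.0458, 0.1169]
eef_rot: [[-0.201, 0.98, -0.001], [0.98, 0.201, 0.0], [0.0, -0.001, -1.0]]
wrist_force: [-0.4, 0.9, -0.3]
opening: 0.991
gripper_force: 0.0
st 5.45 [0.527 0.046 0.117] [ 0.98   0.201 -0.001] [-0.001  0.    -1.   ] F [-0.397  0.907 -0.29 ] op 84.6 g 0.0 q [ 23.  23. -37. 113.  18.  50. -13.]
rel [  84.7    6.  -105.1] [-0.001 -0.     0.001]
```

```bash
python3 -m handwheel '[[0,0,-50,0,0,0,85],[0,0,-105,0,0,0,85],[0,0,-105,0,0,0,85],[40,3,-105,0,0,0,85],[85,6,-105,0,0,0,85],[85,6,-105,0,0,0,85],[85,6,-105,0,0,0,85],[85,6,-105,0,0,0,85]]';python3 -c "
from h import *
weigh();st();rel([.516,.130,.118],11.5)"
```

```text
clock: 6.25
position: [0.5161, 0.1292, 0.2217]
eef_rot: [[-0.2, 0.98, -0.001], [0.98, 0.2, -0.001], [-0.001, -0.001, -1.0]]
wrist_force: [0.0, -0.3, 0.3]
opening: 0.998
gripper_force: 0.0
W [ 0.023  0.12  -0.072] [0.368 0.413 0.425]
st 6.65 [0.516 0.13  0.222] [ 0.98  0.2  -0.  ] [-0. -0. -1.] F [-0.008 -0.407 -0.38 ] op 85.1 g 0.0 q [ 19.  16. -43. 108.  12.  61. -17.]
rel [  0.2  -0.2 104.3] [-0.  0.  0.]
```

```bash
python3 -m handwheel '[[0,0,45,0,0,0,85],[0,0,85,0,0,0,85],[0,0,104,0,0,0,85],[0,0,104,0,0,0,85],[0,0,104,0,0,0,45],[0,0,104,0,0,0,45],[0,0,104,0,0,0,45],[0,0,104,0,0,0,45]]' 25; python3 -m handwheel '[[0,0,0,0,0,0,45],[0,0,0,0,0,0,45],[0,0,-20,0,0,0,45],[0,0,-40,0,0,0,45],[0,0,-40,0,0,0,45],[0,0,-40,0,0,0,45],[0,0,-40,0,0,0,45],[0,0,-40,0,0,0,45]]';python3 -c "
from h import *
weigh();st()"
```

```text
clock: 7.45
position: [0.5182, 0.131, 0.1205]
eef_rot: [[-0.2, 0.98, 0.005], [0.98, 0.2, 0.001], [-0.0, 0.005, -1.0]]
wrist_force: [0.3, -0.1, 5.1]
opening: 0.609
gripper_force: 26.7
clock: 8.25
position: [0.5149, 0.1298, 0.1568]
eef_rot: [[-0.201, 0.98, -0.003], [0.98, 0.201, -0.001], [0.0, -0.003, -1.0]]
wrist_force: [-0.5, -0.0, -2.6]
opening: 0.61
gripper_force: 27.9
W [ 0.059 -0.168 -3.097] [0.409 0.621 0.377]
st 8.65 [0.516 0.13  0.158] [ 0.98   0.201 -0.   ] [-0.  0. -1.] F [-0.13   0.285 -3.08 ] op 52.3 g 27.9 q [ 17.  21. -41. 111.  17.  55. -21.]
```

Can 1 weighs about 0.09 kg and can 2 about 0.31 kg, so can 1 is the empty one. I set can 2 down and go to the handle.

```bash
python3 -m handwheel '[[0,0,20,0,0,0,45],[0,0,34,0,0,0,45],[0,0,39,0,0,0,45],[0,0,39,0,0,0,45],[0,0,39,0,0,0,85],[0,0,39,0,0,0,85],[0,0,39,0,0,0,85],[0,0,39,0,0,0,85]]' && python3 -m handwheel '[[0,0,-50,0,0,0,85],[0,0,-100,0,0,0,85],[0,0,-150,0,0,0,85],[0,0,-190,0,0,0,60],[0,0,-190,0,0,0,30]]';python3 -c "
from h import *
st();rel([.417,-.250,.31],-90)"
```

```text
clock: 9.45
position: [0.5162, 0.1305, 0.1195]
eef_rot: [[-0.201, 0.98, 0.0], [0.98, 0.201, 0.0], [0.0, 0.0, -1.0]]
wrist_force: [-0.4, 0.2, 0.8]
opening: 0.999
gripper_force: 0.0
clock: 9.95
position: [0.5199, 0.1324, 0.3167]
eef_rot: [[-0.201, 0.98, 0.014], [0.98, 0.201, 0.002], [-0.001, 0.014, -1.0]]
wrist_force: [0.0, -0.0, -0.2]
opening: 0.687
gripper_force: 0.0
st 9.95 [0.52  0.132 0.317] [0.98  0.201 0.014] [ 0.014  0.002 -1.   ] F [ 0.04  -0.023 -0.223] op 58.7 g 0.0 q [ 22.  10. -45. 101.   8.  71. -13.]
rel [-353.9 -177.7    4.4] [ 0.011 -0.012  1.773]
```

```bash
python3 -m handwheel '[[-354,-178,6,0,0,1.77,30],[-354,-178,6,0,0,1.77,30],[-354,-178,6,0,0,1.77,30],[-354,-178,6,0,0,1.77,30],[-354,-178,6,0,0,1.77,30],[-354,-178,6,0,0,1.77,30],[-354,-178,6,0,0,1.77,30],[-354,-178,6,0,0,1.77,30]]';python3 -c "
from h import *
st();rel([.417,-.250,.30],-90)"
```

```text
clock: 10.75
position: [0.4112, -0.2543, 0.3026]
eef_rot: [[0.844, 0.536, -0.001], [0.536, -0.844, -0.0], [-0.001, -0.0, -1.0]]
wrist_force: [1.5, 0.1, -1.0]
opening: 0.353
gripper_force: 0.0
st 10.75 [ 0.411 -0.254  0.303] [ 0.536 -0.844 -0.   ] [-0.001 -0.    -1.   ] F [ 1.522  0.11  -0.991] op 30.1 g 0.0 q [ 48.   2. -22. 109.   1.  69. -31.]
rel [ 7.2 -0.5  2.6] [0.    0.001 0.566]
```

```bash
python3 -m handwheel '[[7,-2,2,0,0,0.566,34],[7,-2,2,0,0,0.566,34],[7,-2,2,0,0,0.566,34],[7,-2,2,0,0,0.566,34],[7,-2,2,0,0,0.566,34],[7,-2,50,0,0,0.566,34],[7,-2,70,0,0,0.566,34],[7,-2,70,0,0,0.566,34]]';python3 -c "
from h import *
st();rel([.417,-.248,.192],-90)
a=bot.capture('top')[180:280,320:440];b=bot.capture('scene')[65:185,110:230]
cv2.imwrite('pics/h1.png',np.hstack([cv2.resize(a,(480,400),interpolation=cv2.INTER_CUBIC),cv2.resize(b,(400,400),interpolation=cv2.INTER_CUBIC)[:,:320]]))"
```

```text
clock: 11.55
position: [0.4145, -0.2451, 0.2293]
eef_rot: [[1.0, 0.009, -0.007], [0.009, -1.0, 0.005], [-0.007, -0.005, -1.0]]
wrist_force: [-0.5, 0.7, 0.2]
opening: 0.402
gripper_force: 0.0
st 11.55 [ 0.415 -0.245  0.229] [ 0.009 -1.    -0.005] [-0.007  0.005 -1.   ] F [-0.501  0.716  0.173] op 34.3 g 0.0 q [ 46.   6. -22. 114.   3.  60. -66.]
rel [ 2.7  3.1 37.3] [-0.005  0.007  0.009]
```

View pics/h1.png

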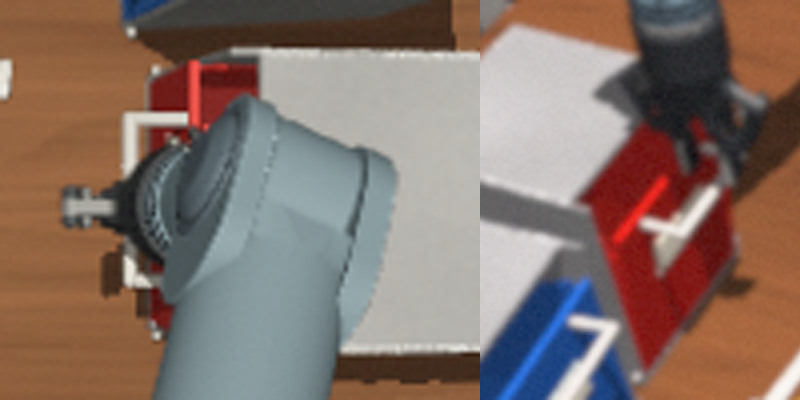

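The crop shows the fingers straddling the bar: one finger at scene crop (690,150) lies between panel and bar, the other at (745,140) is outside. I descend and pinch.

```bash
python3 -m handwheel '[[2,3,20,0,0,0,34],[2,3,37,0,0,0,34],[2,3,37,0,0,0,34],[2,3,37,0,0,0,5],[2,3,37,0,0,0,5],[2,3,37,0,0,0,5],[2,3,37,0,0,0,5]]' 40;python3 -c "
from h import *
st()"
```

```text
clock: 12.35
position: [0.4209, -0.2502, 0.1982]
eef_rot: [[1.0, 0.007, 0.003], [0.007, -1.0, -0.002], [0.003, 0.002, -1.0]]
wrist_force: [-0.8, 0.0, 6.0]
opening: 0.095
gripper_force: 39.3
st 12.35 [ 0.421 -0.25   0.198] [ 0.007 -1.     0.002] [ 0.003 -0.002 -1.   ] F [-0.794  0.007  5.973] op 8.1 g 39.3 q [ 46.   9. -22. 115.   4.  56. -67.]
```

```bash
python3 -m handwheel '[[0,-8,3,-0.04,0,0,5],[0,-16,7,-0.08,0,0,5],[0,-25,11,-0.12,0,0,5],[0,-33,16,-0.16,0,0,5],[0,-41,21,-0.2,0,0,5],[0,-49,26,-0.24,0,0,5],[0,-49,26,-0.24,0,0,5]]' ;python3 -c "
from h import *
st()"
```

```text
clock: 13.05
position: [0.421, -0.1983, 0.1715]
eef_rot: [[1.0, 0.011, 0.005], [0.012, -0.971, -0.238], [0.003, 0.238, -0.971]]
wrist_force: [-0.7, 4.7, 7.6]
opening: 0.093
gripper_force: 41.3
st 13.05 [ 0.421 -0.198  0.171] [ 0.011 -0.971  0.238] [ 0.005 -0.238 -0.971] F [-0.67   4.704  7.626] op 8.0 g 41.3 q [ 36.   7. -25. 123.  22.  50. -93.]
```

```bash
python3 -m handwheel '[[0,-8,4,-0.03,0,0,5],[0,-17,8,-0.06,0,0,5],[0,-25,13,-0.1,0,0,5],[0,-33,18,-0.14,0,0,5],[0,-40,23,-0.17,0,0,5],[0,-48,29,-0.2,0,0,5],[0,-48,29,-0.2,0,0,5]]' ;python3 -c "
from h import *
st()"
```

```text
clock: 13.75
position: [0.4211, -0.1577, 0.1307]
eef_rot: [[1.0, 0.01, 0.007], [0.013, -0.906, -0.423], [0.002, 0.423, -0.906]]
wrist_force: [0.1, 7.4, 4.2]
opening: 0.094
gripper_force: 41.7
st 13.75 [ 0.421 -0.158  0.131] [ 0.01  -0.906  0.423] [ 0.007 -0.423 -0.906] F [0.142 7.424 4.245] op 8.0 g 41.7 q [  24.   11.  -28.  128.   41.   51. -121.]
```

```bash
python3 -m handwheel '[[0,0,0,0,0,0,26],[0,0,0,0,0,0,26],[0,0,-15,0,0,0,26],[0,0,-50,0,0,0,26],[0,0,-100,0,0,0,26],[0,0,-150,0,0,0,50],[0,0,-180,0,0,0,85],[0,0,-180,0,0,0,85]]' ;python3 -c "
from h import *
st();rel([.48,0.0,.34],11.5);rel([.527,.046,.25],11.5)
a=bot.capture('top')[180:280,320:440];b=bot.capture('scene')[65:185,110:230]
cv2.imwrite('pics/h2.png',np.hstack([cv2.resize(a,(480,400),interpolation=cv2.INTER_CUBIC),cv2.resize(b,(400,400),interpolation=cv2.INTER_CUBIC)[:,:320]]))"
```

```text
clock: 14.55
position: [0.4215, -0.0831, 0.2985]
eef_rot: [[1.0, 0.003, 0.013], [0.008, -0.905, -0.426], [0.01, 0.426, -0.905]]
wrist_force: [0.1, 0.7, 0.1]
opening: 0.8
gripper_force: 0.0
st 14.55 [ 0.421 -0.083  0.299] [ 0.003 -0.905  0.426] [ 0.013 -0.426 -0.905] F [0.086 0.662 0.108] op 68.3 g 0.0 q [  22.   -4.  -33.  119.   24.   70. -109.]
rel [ 59.6 -57.3 -72.2] [ 0.328  0.38  -1.733]
rel [ 106.1 -137.1   -9.8] [ 0.328  0.38  -1.733]
```

View pics/h2.png

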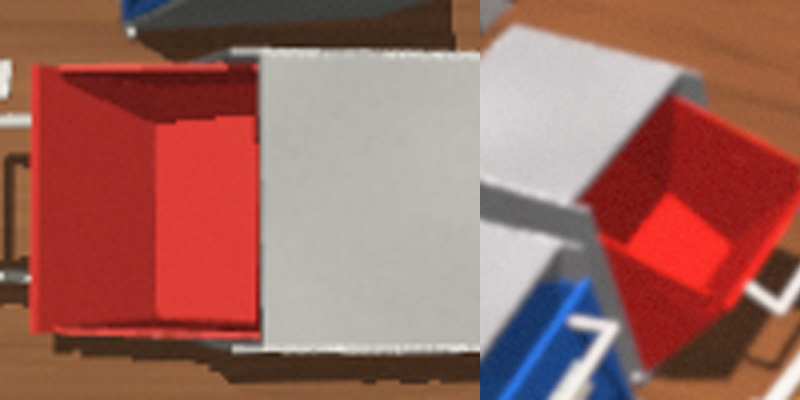

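The picture shows the bin fully tipped out, with its top edge at top crop x=34 and its floor visible. Now I fetch can 1.

```bash
python3 -m handwheel '[[60,-57,-72,0.328,0.38,-1.733,85],[60,-57,-72,0.328,0.38,-1.733,85],[60,-57,-72,0.328,0.38,-1.733,85],[60,-57,-72,0.328,0.38,-1.733,85],[60,-57,-72,0.328,0.38,-1.733,85],[60,-57,-72,0.328,0.38,-1.733,85],[60,-57,-72,0.328,0.38,-1.733,85],[60,-57,-72,0.328,0.38,-1.733,85]]' >/dev/null;python3 -c "
from h import *
st();rel([.527,.046,.30],11.5)"
```

```text
st 15.45 [ 0.476 -0.004  0.332] [ 0.924 -0.362  0.123] [ 0.08  -0.133 -0.988] F [-0.14   0.628 -0.074] op 85.0 g 0.0 q [ 22.  -2. -30. 110.   8.  68. -33.]
rel [68.  25.  28.6] [ 0.093  0.128 -0.579]
```

```bash
python3 -m handwheel '[[68,25,28,0.093,0.128,-0.579,85],[68,25,28,0.093,0.128,-0.579,85],[68,25,28,0.093,0.128,-0.579,85],[68,25,28,0.093,0.128,-0.579,85],[68,25,28,0.093,0.128,-0.579,85],[68,25,28,0.093,0.128,-0.579,85],[68,25,28,0.093,0.128,-0.579,85]]' >/dev/null;python3 -c "
from h import *
st();rel([.527,.046,.118],11.5)
im=bot.capture('top');y=cv2.inRange(cv2.cvtColor(im,cv2.COLOR_BGR2HSV),(22,140,120),(34,255,255))
for c,a,r in blobs(y,60): print(c,a,onz('top',c,.161))
im=bot.capture('scene');y=cv2.inRange(cv2.cvtColor(im,cv2.COLOR_BGR2HSV),(22,140,120),(34,255,255))
for c,a,r in blobs(y,60): print('scene',c,a,onz('scene',c,.161))"
```

```text
st 16.15 [0.528 0.048 0.303] [0.981 0.194 0.005] [ 0.005 -0.001 -1.   ] F [-0.838  0.758  0.833] op 84.8 g 0.0 q [ 21.   9. -34. 103.   5.  69.  -3.]
rel [ -1.   -2.4 184.7] [ 0.005  0.002 -0.005]
[261.256 121.798] 129 [[0.723 0.002 0.161]]
[301.511 136.649] 726 [[ 0.682 -0.114  0.161]]
[293.333 187.804] 306 [[ 0.534 -0.091  0.161]]
[214.767 194.   ] 163 [[0.513 0.129 0.161]]
[183.029 200.444] 171 [[0.494 0.218 0.161]]
scene [256.046 184.648] 219 [[0.535 0.052 0.161]]
scene [285.714 190.71 ] 231 [[0.526 0.136 0.161]]
scene [210.291 197.738] 374 [[ 0.622 -0.047  0.161]]
scene [318.422 194.348] 230 [[0.505 0.223 0.161]]
scene [178.015 236.73 ] 816 [[ 0.762 -0.069  0.161]]
scene [ 40.432 240.815] 146 [[ 0.899 -0.387  0.161]]
scene [209.192 261.779] 213 [[0.796 0.035 0.161]]
```

```bash
python3 -m handwheel '[[-1,-2,50,0.005,0,0,85],[-1,-2,100,0.005,0,0,85],[-1,-2,140,0.005,0,0,85],[-1,-2,170,0.005,0,0,85],[-1,-2,183,0.005,0,0,85],[-1,-2,183,0.005,0,0,85],[-1,-2,183,0.005,0,0,45],[-1,-2,183,0.005,0,0,45]]' 25; python3 -m handwheel '[[0,0,0,0,0,0,45],[0,0,0,0,0,0,45],[0,0,0,0,0,0,45],[0,0,-50,0,0,0,45],[0,0,-100,0,0,0,45],[0,0,-150,0,0,0,45],[0,0,-200,0,0,0,45],[0,0,-205,0,0,0,45]]';python3 -c "
from h import *
weigh(4);st();rel([.421,-.262,.325],0)"
```

```text
clock: 17.05
position: [0.5303, 0.047, 0.123]
eef_rot: [[-0.197, 0.98, 0.006], [0.98, 0.197, -0.002], [-0.003, 0.006, -1.0]]
wrist_force: [-1.6, -0.5, 1.4]
opening: 0.687
gripper_force: 0.6
clock: 17.85
position: [0.5324, 0.0483, 0.3346]
eef_rot: [[-0.197, 0.98, 0.018], [0.98, 0.197, -0.002], [-0.005, 0.017, -1.0]]
wrist_force: [0.1, 1.4, -0.2]
opening: 0.615
gripper_force: 27.4
W [-0.178  0.242 -0.905] [0.689 0.58  0.663]
st 18.05 [0.527 0.047 0.324] [ 0.98   0.197 -0.001] [-0.001 -0.002 -1.   ] F [-0.369  0.642 -0.75 ] op 52.4 g 27.4 q [ 22.   8. -35. 102.   5.  72.  -2.]
rel [-281.7 -164.7    0.1] [-0.001  0.002  0.198]
```

```bash
python3 -m handwheel '[[-30,-17,0,0,0,0.03,45],[-70,-41,0,0,0,0.06,45],[-110,-64,0,0,0,0.1,45],[-150,-88,0,0,0,0.13,45],[-190,-111,0,0,0,0.16,45],[-230,-134,0,0,0,0.19,45],[-265,-155,0,0,0,0.2,45],[-282,-165,0,0,0,0.2,45]]'>/dev/null; python3 -m handwheel '[[0,0,0,0,0,0,45],[0,0,0,0,0,0,45]]';python3 -c "
from h import *
st();rel([.421,-.263,.235],0)"
```

```text
clock: 19.05
position: [0.4209, -0.2611, 0.3237]
eef_rot: [[0.003, 1.0, -0.002], [1.0, -0.003, 0.002], [0.002, -0.002, -1.0]]
wrist_force: [0.7, 0.5, -0.9]
opening: 0.611
gripper_force: 27.3
st 19.05 [ 0.421 -0.261  0.324] [ 1.    -0.003 -0.002] [-0.002  0.002 -1.   ] F [ 0.747  0.49  -0.944] op 52.2 g 27.3 q [ 44.   3. -17. 106.   1.  71.  26.]
rel [-2.   0.3 88.7] [-0.002 -0.002 -0.003]
```

```bash
python3 -m handwheel '[[-2,0,30,0,0,0,45],[-2,0,55,0,0,0,45],[-2,0,75,0,0,0,45],[-2,0,86,0,0,0,45],[-2,0,86,0,0,0,45],[-2,0,86,0,0,0,45]]';python3 -c "
from h import *
st()
a=bot.capture('top')[180:280,320:440];b=bot.capture('scene')[65:185,110:230]
cv2.imwrite('pics/h3.png',np.hstack([cv2.resize(a,(480,400),interpolation=cv2.INTER_CUBIC),cv2.resize(b,(400,400),interpolation=cv2.INTER_CUBIC)[:,:320]]))"
```

```text
clock: 19.65
position: [0.4227, -0.2633, 0.2404]
eef_rot: [[0.0, 1.0, 0.002], [1.0, -0.0, -0.002], [-0.002, 0.002, -1.0]]
wrist_force: [0.1, -0.5, -0.3]
opening: 0.608
gripper_force: 27.3
st 19.65 [ 0.423 -0.263  0.24 ] [ 1.    -0.     0.002] [ 0.002 -0.002 -1.   ] F [ 0.066 -0.453 -0.261] op 51.9 g 27.3 q [ 43.   7. -17. 112.   2.  61.  25.]
```

View pics/h3.png

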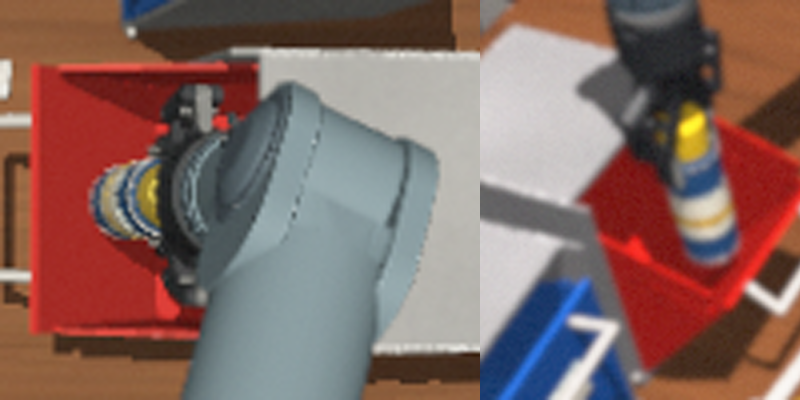

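The crop shows the can upright inside the open bin mouth: cap at scene crop (690,125), foot at (712,255), above the inside of the panel. I release it.

```bash
python3 -m handwheel '[[0,0,4,0,0,0,85],[0,0,4,0,0,0,85],[0,0,4,0,0,0,85],[0,0,4,0,0,0,85],[0,0,4,0,0,0,85],[0,0,4,0,0,0,85],[0,0,-40,0,0,0,85],[0,0,-90,0,0,0,85]]';python3 -m handwheel '[[0,0,-45,0,0,0,60],[90,0,-45,0,0,0,20],[140,0,-45,0,0,0,0],[190,0,-45,0,0,0,0],[190,0,-45,0,0,0,0]]'; python3 -c "
from h import *
st()
a=bot.capture('top')[180:280,320:440];b=bot.capture('scene')[65:185,110:230]
cv2.imwrite('pics/h4.png',np.hstack([cv2.resize(a,(480,400),interpolation=cv2.INTER_CUBIC),cv2.resize(b,(400,400),interpolation=cv2.INTER_CUBIC)[:,:320]]))"
```

```text
clock: 20.55
position: [0.4201, -0.2631, 0.3285]
eef_rot: [[0.002, 1.0, -0.004], [1.0, -0.002, 0.002], [0.002, -0.004, -1.0]]
wrist_force: [1.7, -1.6, 0.4]
opening: 0.999
gripper_force: 0.0
clock: 21.05
position: [0.4219, -0.0707, 0.3751]
eef_rot: [[-0.0, 1.0, 0.003], [1.0, 0.0, -0.002], [-0.002, 0.003, -1.0]]
wrist_force: [-0.0, 0.4, 0.5]
opening: 0.141
gripper_force: 0.0
st 21.05 [ 0.422 -0.071  0.375] [1.    0.    0.003] [ 0.003 -0.002 -1.   ] F [-0.014  0.385  0.501] op 12.1 g 0.0 q [ 35.  -8. -28. 109.  -4.  77.   8.]
```

View pics/h4.png

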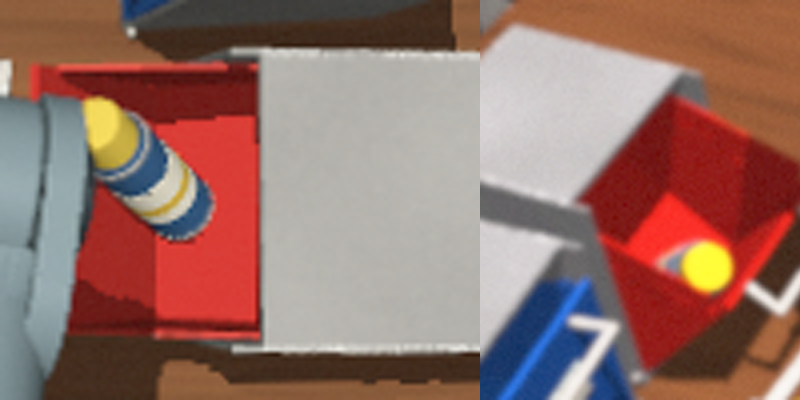

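The crop shows the can lying inside the bin, leaning on the front panel (top crop cap (105,130), foot (185,225)). Next I come down in front of the handle with closed fingers and push.

```bash
python3 -m handwheel '[[-40,0,30,0,0,0,0],[-40,0,80,0,0,0,0],[-40,0,130,0,0,0,0],[-40,0,180,0,0,0,0],[-40,0,220,0,0,0,0],[-40,0,241,0,0,0,0],[-40,0,241,0,0,0,0],[-40,0,241,0,0,0,0]]';python3 -c "
from h import *
st();rel([.421,-.146,.134],0)"
```

```text
clock: 21.95
position: [0.4227, -0.1148, 0.1341]
eef_rot: [[0.002, 1.0, 0.002], [1.0, -0.002, -0.002], [-0.002, 0.002, -1.0]]
wrist_force: [0.4, -0.4, 0.5]
opening: -0.0
gripper_force: 0.0
st 21.95 [ 0.423 -0.115  0.134] [ 1.    -0.002  0.002] [ 0.002 -0.002 -1.   ] F [ 0.401 -0.366  0.5  ] op -0.0 g 0.0 q [ 35.  10. -27. 124.   6.  47.   4.]
rel [-31.2  -1.7   0.2] [ 0.002  0.002 -0.002]
```

```bash
python3 -m handwheel '[[-20,0,0,0,0,0,0],[-31,0,0,0,0,0,0],[-37,0,-7,0,0,0,0],[-43,0,-15,0,0,0,0],[-49,0,-21,0,0,0,0],[-56,0,-28,0,0,0,0],[-63,0,-34,0,0,0,0],[-70,0,-40,0,0,0,0]]';python3 -c "
from h import *
st();rel([.421,-.253,.206],0)"
```

```text
clock: 22.75
position: [0.4243, -0.1825, 0.1768]
eef_rot: [[0.001, 1.0, 0.006], [1.0, -0.001, -0.0], [-0.0, 0.006, -1.0]]
wrist_force: [-1.1, 5.1, 3.3]
opening: 0.001
gripper_force: 2.4
st 22.75 [ 0.424 -0.182  0.177] [ 1.    -0.001  0.006] [ 0.006 -0.    -1.   ] F [-1.126  5.068  3.269] op 0.1 g 2.4 q [ 41.   8. -24. 120.   4.  53.  15.]
rel [-70.6  -3.1 -29.2] [ 0.006  0.    -0.001]
```

```bash
python3 -m handwheel '[[-8,0,-5,0,0,0,0],[-16,0,-10,0,0,0,0],[-24,0,-15,0,0,0,0],[-32,0,-19,0,0,0,0],[-41,0,-23,0,0,0,0],[-50,0,-27,0,0,0,0],[-59,0,-30,0,0,0,0],[-65,0,-32,0,0,0,0]]';python3 -c "
from h import *
st()"
```

```text
clock: 23.55
position: [0.4215, -0.2506, 0.206]
eef_rot: [[0.004, 1.0, 0.001], [1.0, -0.004, -0.002], [-0.002, 0.001, -1.0]]
wrist_force: [0.6, 7.3, -4.5]
opening: -0.003
gripper_force: 5.5
st 23.55 [ 0.421 -0.251  0.206] [ 1.    -0.004  0.001] [ 0.001 -0.002 -1.   ] F [ 0.64   7.285 -4.468] op -0.3 g 5.5 q [ 45.   9. -20. 115.   4.  57.  23.]
```

Keep pressing in small steps until the stop shows in the force reading.

```bash
python3 -m handwheel '[[-3,0,0,0,0,0,0],[-3,0,0,0,0,0,0]]'; python3 -m handwheel '[[-3,0,0,0,0,0,0],[-3,0,0,0,0,0,0]]'; 
```

```text
clock: 23.75
position: [0.4215, -0.2505, 0.2058]
eef_rot: [[0.001, 1.0, -0.001], [1.0, -0.001, 0.002], [0.002, -0.001, -1.0]]
wrist_force: [-1.7, 3.9, 2.6]
opening: 0.0
gripper_force: 2.2
clock: 23.95
position: [0.4215, -0.2507, 0.2057]
eef_rot: [[-0.001, 1.0, -0.002], [1.0, 0.001, 0.005], [0.005, -0.002, -1.0]]
wrist_force: [-2.5, 9.8, 5.3]
opening: -0.001
gripper_force: 4.7
```

```bash
python3 -m handwheel '[[-4,0,0,0,0,0,0],[-4,0,0,0,0,0,0],[-4,0,0,0,0,0,0]]';python3 -m handwheel '[[30,0,0,0,0,0,0],[80,0,-20,0,0,0,0],[120,0,-70,0,0,0,0],[120,0,-120,0,0,0,0],[120,-20,-150,0,0,0,0],[120,-20,-150,0,0,0,0]]'; python3 -c "
from h import *
a=bot.capture('top')[100:280,320:460];b=bot.capture('scene')[65:255,80:380]
cv2.imwrite('pics/h5.png',np.hstack([cv2.resize(a,(311,400),interpolation=cv2.INTER_CUBIC),cv2.resize(b,(480,304),interpolation=cv2.INTER_CUBIC) if 0 else cv2.copyMakeBorder(cv2.resize(b,(480,304),interpolation=cv2.INTER_CUBIC),0,96,0,0,0)]))
cv2.imwrite('pics/top9.png',bot.capture('top'))"
```

```text
clock: 24.25
position: [0.4216, -0.2509, 0.2057]
eef_rot: [[-0.003, 1.0, -0.005], [1.0, 0.003, 0.011], [0.011, -0.005, -1.0]]
wrist_force: [-3.4, 15.6, 9.3]
opening: 0.004
gripper_force: 7.8
clock: 24.85
position: [0.4044, -0.14, 0.3631]
eef_rot: [[0.001, 1.0, 0.014], [1.0, -0.001, -0.01], [-0.01, 0.014, -1.0]]
wrist_force: [1.5, 0.3, -0.3]
opening: 0.003
gripper_force: 0.0
```

View pics/h5.png

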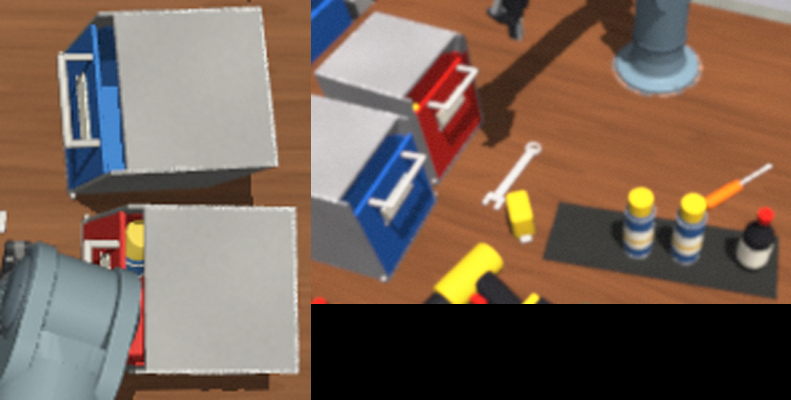

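The bin looks nearly shut, but the can's cap shows behind the panel at crop (135,235). I move the arm clear and measure the bar.

```bash
python3 -m handwheel '[[50,0,0,0,0,0,0],[100,0,0,0,0,0,0],[150,0,0,0,0,0,0],[200,0,0,0,0,0,0],[200,0,0,0,0,0,0]]' >/dev/null; python3 -c "
from h import *
im=bot.capture('top');b=bot.capture('scene');cv2.imwrite('pics/t9.png',im);cv2.imwrite('pics/s9.png',b)
cv2.imwrite('pics/h6.png',np.hstack([cv2.resize(im[180:280,340:430],(450,500),interpolation=cv2.INTER_CUBIC),cv2.resize(b[90:190,130:200],(350,500),interpolation=cv2.INTER_CUBIC)]))
st()
h=cv2.cvtColor(im,cv2.COLOR_BGR2HSV);g=cv2.inRange(h,(0,0,130),(180,60,255))
for n in ('pics/top0.png','pics/t9.png'):
    t=cv2.imread(n).astype(int); r=t[222:238,340:385].mean(0); print(n);print(r[:,0].round().astype(int).tolist());print(r[:,2].round().astype(int).tolist())
def bar(a): 
    f=.045*np.cos(a)+.183*np.sin(a);u=.183*np.cos(a)-.045*np.sin(a);return np.array([.42,-.314+f,.015+u])
def proj(n,p):
    c=bot.calibration(n);T=np.linalg.inv(c['cam_to_world']);q=T[:3,:3]@p+T[:3,3];q=np.array([q[0],-q[1],-q[2]])
    return cv2.projectPoints(q.reshape(1,3),np.zeros(3),np.zeros(3),np.array(c['mtx']),np.array([c['k1'],0,0,0.]))[0].ravel()
for a in(0,.05,.1,.15): print(a,proj('top',bar(a)),proj('scene',bar(a)))
"
```

```text
st 25.6 [0.402 0.062 0.354] [ 1.     0.002 -0.002] [-0.002 -0.002 -1.   ] F [-0.242 -1.516 -0.257] op 0.1 g 0.0 q [ 31. -11. -40. 113.  -7.  76.  -6.]
pics/top0.png
[66, 66, 66, 66, 67, 66, 66, 67, 67, 67, 92, 181, 217, 199, 114, 34, 44, 41, 27, 24, 24, 78, 123, 132, 187, 25, 24, 41, 79, 74, 49, 78, 78, 78, 78, 78, 77, 76, 77, 76, 76, 76, 76, 69, 58]
[152, 152, 152, 152, 152, 153, 152, 152, 152, 152, 149, 199, 231, 213, 133, 75, 68, 98, 108, 110, 111, 139, 144, 150, 216, 111, 112, 157, 240, 232, 172, 240, 240, 240, 240, 240, 240, 239, 239, 239, 239, 239, 239, 225, 163]
pics/t9.png
[66, 66, 66, 66, 66, 66, 67, 66, 66, 66, 66, 66, 66, 65, 64, 65, 75, 114, 192, 217, 190, 64, 20, 29, 32, 123, 139, 142, 162, 155, 28, 28, 28, 31, 49, 66, 91, 112, 102, 95, 85, 78, 73, 65, 58]
[152, 152, 152, 152, 152, 152, 152, 152, 152, 151, 151, 151, 151, 150, 150, 150, 126, 135, 207, 232, 204, 98, 82, 125, 126, 143, 160, 163, 183, 199, 126, 125, 126, 136, 191, 232, 214, 139, 146, 151, 152, 157, 165, 172, 146]
0 [359.271 229.268] [172.662 119.654]
0.05 [355.776 229.245] [175.415 120.989]
0.1 [352.299 229.223] [178.155 122.422]
0.15 [348.855 229.202] [180.872 123.949]
```

View pics/h6.png

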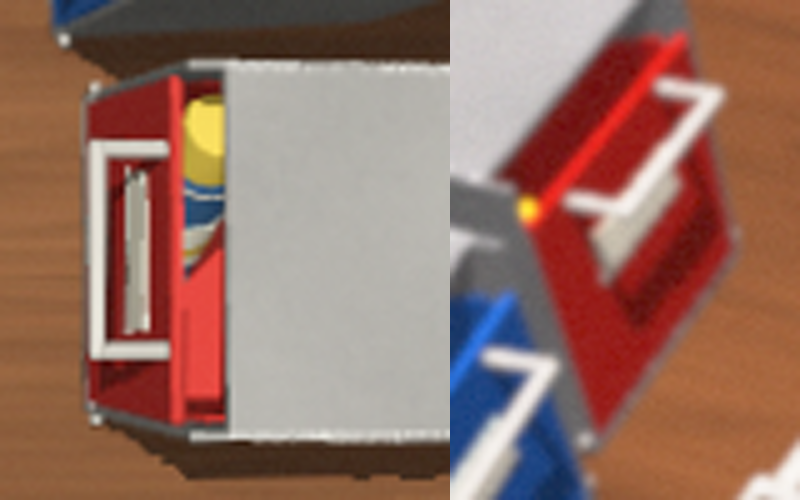

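The bar is now at top column 359 and scene about (174,120). The model predicts 359.3 and 172.7 for fully shut. It also stood firm under a 15 N push, so the bin is shut with the can inside. The two full cans stand on the mat and the arm is clear, so I hand in.

```bash
python3 -c "
from h import *
print(bot.sign_off())"
```

```text
the job is handed in; nothing more can be done
None
```

I handed in the job with the empty can (can 1, about 0.09 kg) in the red bin, the bin pushed shut to its stop as far as the cameras and force readings show, and the two other cans still standing on the mat.

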